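Load the parts cup and hold the boom at its mark

ROBOT

A 6-joint arm with a two-finger parallel gripper is mounted at the origin on the work surface. World frame = base frame: x ahead of the robot, y to its left, z up, the work surface at z = 0. Lengths are in m, angles in rad, forces in N, time in s.
With the tool pointing down it reaches from about 0.3 to 0.875 m from the base axis. Payload 6.4 kg.
Tool frame: the origin (TCP) lies midway between the tips of the shut fingers; the grasp point (between the pads) lies 19 mm behind it; z points along the fingers, y is the direction in which the jaws open and shut (so a half turn about z gives the same grasp; the last joint's range is limited). The gripper opens to 85 mm and grips with 20 to 120 N. Pads are 22 mm wide; open, the fingers measure 114 mm over their backs; the gripper's body (76 mm by 85 mm) begins 54 mm behind the grasp point. The pads swing forward as they close: fully open they stand 13 mm farther back than shut.
Start: joints at [-1.322, 0.181, 1.607, -0, 1.354, -0.206], TCP at [0.253, -0.517, 0.231] pointing down, gripper open.
Joint ranges: [-2.99, 2.99], [-0.89, 2.07], [0.3, 2.58], [-1.14, 4.28], [0, 2.63], [-3.12, 3.12]. Speed limits (rad/s): [2.57, 2.57, 3.01, 3.14, 3.14, 3.14].

INTERFACE

Orientations are given as a 3x3 rotation matrix whose columns are the frame's x, y, z axes.
In Python, from cell import ctrl gives the robot as it stands.
- The arm moves only by the tool move_arm, never from a script. Its argument "plan" is a list of rows, each a list of 3 entries, a list of its own where there are three numbers: the shift along the tool's x, y, z in cm, then the turn, a rotation vector about the tool's x, y, z in degrees, then the closure, from 0 (fully open) to 1 (shut). In form: [[[x, y, z], [rx, ry, rz], gripper], ...]. A call has 1 to 12 rows; each row is the pose to reach, as a shift and turn from the pose commanded when the call began, along the tool's axes at that moment; what a row does not reach only later rows make up. A row lasts 1/10 s, in which the tool goes at most 50 mm and 8.59 degrees, less where a joint would pass 70% of its speed; a pose out of reach is approached as far as the arm can. A call with a gripper value outside its range is refused whole. The fingers move at their own pace and stop on an object; "grip_force" is the grip in N (left out, the last holds). Time passes only in rows, so rows that repeat a pose let the fingers close. It gives the time, the measured TCP pose, the force and the opening at its end, in the units of the state.
- ctrl.get_obs(): the state, without advancing time (a new reading comes with each control period).
- ctrl.grab_frame(name): name is "scene" or "top"; returns a dict with "img" (420x560x3 uint8, red, green, blue), "K" (3x3 intrinsics, pixels), "distortion" ([k1, k2, p1, p2, k3] as OpenCV has them; the pictures are not rectified), "R" (3x3) and "t" (3): a world point X has camera coordinates R X + t. Camera axes: x right, y down, z forward; pixel columns grow to the right and rows downward; lengths in m; the calibration is good to about 2 mm. A picture is of the moment at which its call begins. There is no depth.
- ctrl.sign_off(): hands the job in, once; it reports no verdict.
The state is a dict: "time_s": time; "joints": joint angles; "dq": joint speeds; "joint_torque": joint torques, N m; "tcp_pos": TCP position; "tcp_rot": TCP orientation; "wrist_force": force on the tool from outside, world axes, zero at the start; "wrist_torque": the same for the moment, N m; "width": finger opening in m.
Only numpy, scipy, OpenCV 4.12 (cv2) and the standard library are available. Lean on these libraries where they do the work, as an engineer would, in place of code of your own. Each camera call takes 0.05 s, during which the arm holds its last target. There are 200 camera calls.

TASK

Pick up the white porcelain dish by its blue handle and tip it so that all three brass plugs slide off into the amber cup on the telescoping boom, never touching a plug with the fingers, then set the dish back down level on the bench and let it go. After that squeeze the boom's black head together with its yellow lock button to release the boom, draw it out until the pointer stands at the middle of the blue mark on the scale, and finish while still gripping the head with the button pressed in and the boom held still at the mark. Leave the other things on the bench where they are.

Things in the scene. Friction and masses are not known exactly. Their poses are not given: they have to be found in the camera images.
- dish: White porcelain pouring dish, loose, 160 g. Origin: centre of its tray's underside; z up. Tray 90 mm along x (-45 to +45), 58 mm along y; floor 5 mm thick, side walls 3 mm thick and 23 mm high, back wall 4 mm thick and 25 mm high at x = -45. The front at x = +45 is open, a plain floor edge: pieces slide out there. Glazed: the plugs slide at a tilt of 17 to 25 degrees.
- dish_handle (a point): Middle of the dish's blue handle, the place to grip across y from above: 80 mm behind the dish's origin (x = -80), 22 mm above its underside. The handle is a level bar from x = -45 to x = -115, 14 mm wide in y, from z = 13 to z = 31 mm. The axes are those of the dish.
- plug0: Brass hexagonal drain plug, 22 g, 19 mm across corners and 12 mm high, origin at the centre of its underside. It lies in the dish at the start.
- plug1: A second brass plug like plug0, in the dish.
- plug2: A third brass plug like plug0, in the dish.
- boom_base: Fixed stand of the telescoping boom: grey base plate (x -175 to +60, y -38 to +62 mm, 12 mm thick) carrying an aluminium tube, 30 mm wide, top 48 mm high. Origin on the bench under the tube's mouth. +x is the way the boom extends, level; z up. A white scale with black ticks every 10 mm lies on the plate on the +y side.
- boom: Sliding part: inner tube, black head, amber cup, pointer. Slides only along x of boom_base, 0 (parked, its start) to 115 mm; origin and axes as boom_base when parked. A spring draws it back (3 N parked, 5.5 N out). Parked it is locked by a tongue under the button behind a catch on the base (both below z = 34 mm, 10 to 33 mm off the centre line on the -y side) until the button is pressed.
- head (a point): Grip point in the boom's black head: on the centre line, 35 mm along x from the boom's origin, 68 mm above the bench. Head 28 mm along x, 26 mm along y, z = 16 to 88 mm; yellow button on its -y side. Squeeze both across y from above, fingertips above z = 42 mm. Width 34 mm with the button out, 28 mm pressed, then centred 1 mm to the -y side of this point. Axes as boom_base.
- lock (a joint): Yellow lock button, 20 mm along x and 24 mm high, centred 68 mm above the bench on the -y face of the head, 8 mm proud of it when out. Value in m: 0 out, 0.006 fully pressed in (towards +y). Pressing it takes 3.5 to 7.7 N; pressed 4 mm or more it frees the boom. It springs out when let go.
- cup (a point): Centre of the inner floor of the amber cup, which rides on the boom 65 mm beyond the head (100 mm along +x from the boom's origin), 24.5 mm above the bench. The cup is round, opening upwards: inside radius 37 mm at the floor and 43 mm at the rim, rim 61.5 mm above the bench, wall 3 mm.
- pointer (a point): Tip of the boom's black pointer over the scale; it moves with the boom. The axes are those of boom_base.
- mark (a point): Middle of the blue mark clip on the scale (8 mm wide along the scale, with a white centre line). It stays where it is set, 50 to 95 mm along +x of boom_base from the parked pointer. The boom is at the mark when the pointer and this point have the same position along x of boom_base.
- canister: Bystander: aluminium canister with a knurled lid, 67 mm wide, 105 mm high, upright. Origin at its underside.
- saucer: Bystander: white porcelain saucer, 130 mm wide, 20 mm high.
- plug_wrench: Bystander: chrome T-handled spark plug wrench lying flat, 120 mm long, T bar 150 mm, 22 mm high.
- float_gauge: Bystander: flat steel float gauge, 150 x 50 mm, 4 mm thick, lying flat.
- carburetor: Bystander: aluminium carburetor standing on its float bowl, 100 x 50 mm, 97 mm high.
- screwdriver: Bystander: screwdriver with a green handle, lying on the bench.
- jar: Bystander: glass jar with a blue cap, 60 mm wide, 85 mm high.
Not all that is in view belongs to the job. What is shaped like the dish but green or turquoise is not meant.

How it is judged:
By the outcome, as a careful person would: the job done as asked, in the order asked, and still so for the second after the job is handed in, while the arm keeps its last pose, push and grip.
It also fails if it takes over 61 s, if anything falls off the work surface, if the arm or the gripper's body presses on something with over 40 N, if the wrist force passes 120 N, or if a joint passes its speed limit or range.

## Working session

There is one attempt and no reset: what is moved stays moved. The work goes in short steps, Python scripts to look and compute and a tool call to move; the robot and the scene stay as the last step left them, time stands still between calls to the robot, and variables do not carry over. Pictures are saved under pics/ and viewed, about 8 in all and at most 12, crops included, and the job is handed in when it is done.

Besides the shell and the picture viewer there is one more tool, called after "Request:" by a JSON object that holds its "api" and its "payload", one argument or row to a line. move_arm: Moves the arm, as the interface text tells. Its arguments: {"type":"object","properties":{"plan":{"type":"array"},"grip_force":{"type":"number"}},"required":["plan"]}

```bash
mkdir -p pics; ls; python3 - <<'E'
from cell import ctrl
import cv2,numpy as np
for n in("scene","top"):
    f=ctrl.grab_frame(n); cv2.imwrite(f"pics/{n}0.png",f["img"][:,:,::-1]); np.savez(f"pics/{n}0.npz",**{k:np.array(v) for k,v in f.items()})
    print(n,f["K"],f["distortion"],f["R"],f["t"])
o=ctrl.get_obs();print(o["time_s"],o["tcp_rot"],o["width"],o["wrist_force"])
E
```

```text
pics
scene [[465.2616238    0.         289.05887711]
 [  0.         465.2616238  216.70050916]
 [  0.           0.           1.        ]] [-0.14594879  0.          0.          0.          0.        ] [[-0.84509495  0.53460752 -0.00305417]
 [ 0.40025196  0.62890093 -0.66654482]
 [-0.35441911 -0.56451609 -0.7454587 ]] [ 0.44760466 -0.17262331  1.58620021]
top [[540.91569109   0.         271.13134425]
 [  0.         540.91569109 215.72036493]
 [  0.           0.           1.        ]] [-0.06107874  0.          0.          0.          0.        ] [[-0.01194576 -0.99977907 -0.01729469]
 [-0.99727025  0.01317258 -0.07265355]
 [ 0.07286532  0.01637958 -0.99720728]] [0.01904607 0.51905561 1.60611623]
0.1 [[ 8.98348824e-01  4.39282642e-01 -3.87785705e-04]
 [ 4.39282701e-01 -8.98347613e-01  1.50837872e-03]
 [ 3.14238229e-04 -1.52539781e-03 -9.99998787e-01]] 0.08540274106317355 [-0.03938793  0.24861976 -0.27106916]
```

View pics/scene0.png

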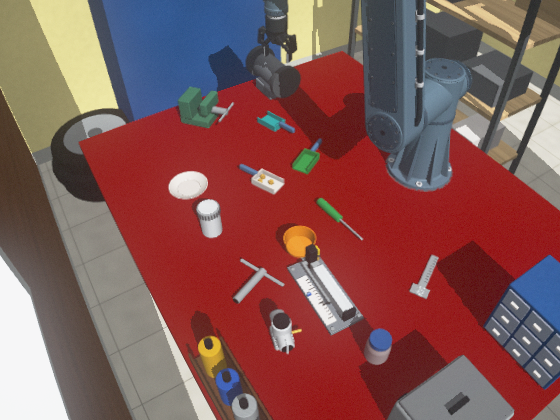

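View pics/top0.png

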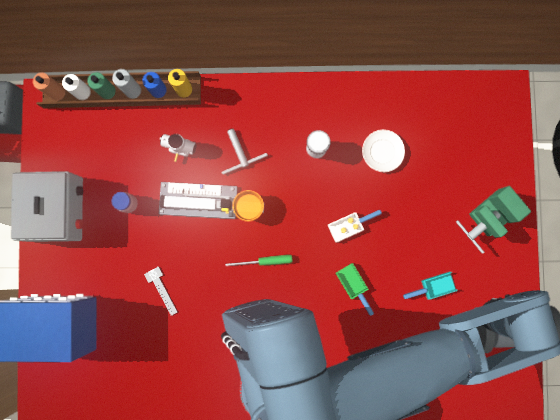

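The candidates for the dish are, in the top view, white at (347,227) with a blue handle toward (380,212), green at (352,281) and turquoise at (440,287). The white one fits: it is porcelain, holds three brass plugs and has a blue handle. In the scene view it is at (267,181). The boom lies at (160–262,183–220) in the top view, with the amber cup at (248,206). I'll confirm both in one enlarged crop.

```bash
cat > h.py <<'E'
import numpy as np,cv2
def load(n): return dict(np.load(f"pics/{n}.npz"))
def shot(name,tag):
    from cell import ctrl
    f=ctrl.grab_frame(name); np.savez(f"pics/{tag}.npz",**{k:np.array(v) for k,v in f.items()}); return load(tag)
def px2w(f,uv,z):
    p=cv2.undistortPoints(np.array(uv,float).reshape(-1,1,2),f["K"],f["distortion"]).reshape(-1,2)
    d=np.c_[p,np.ones(len(p))]@f["R"]; c=-f["R"].T@f["t"]
    z=np.broadcast_to(z,len(p)); return c+d*((z-c[2])/d[:,2])[:,None]
def w2px(f,X): return cv2.projectPoints(np.array(X,float).reshape(-1,1,3),cv2.Rodrigues(f["R"])[0],f["t"],f["K"],f["distortion"])[0].reshape(-1,2)
def crop(f,x0,y0,x1,y1,s): return cv2.resize(f["img"][y0:y1,x0:x1,::-1],None,fx=s,fy=s,interpolation=cv2.INTER_CUBIC)
E
python3 - <<'E'
from h import *
f=load("top0");g=load("scene0")
a=crop(f,155,175,275,225,6.5)[:, :780]
b=crop(f,320,200,390,250,5.5); c=crop(g,230,155,300,205,5.5)
b=np.hstack([b,c]); W=780
b=cv2.copyMakeBorder(b[:, :W],0,0,0,max(0,W-b.shape[1]),cv2.BORDER_CONSTANT)
print(a.shape,b.shape)
cv2.imwrite("pics/c1.png",np.vstack([a,b]))
E
```

```text
(325, 780, 3) (275, 780, 3)
```

View pics/c1.png

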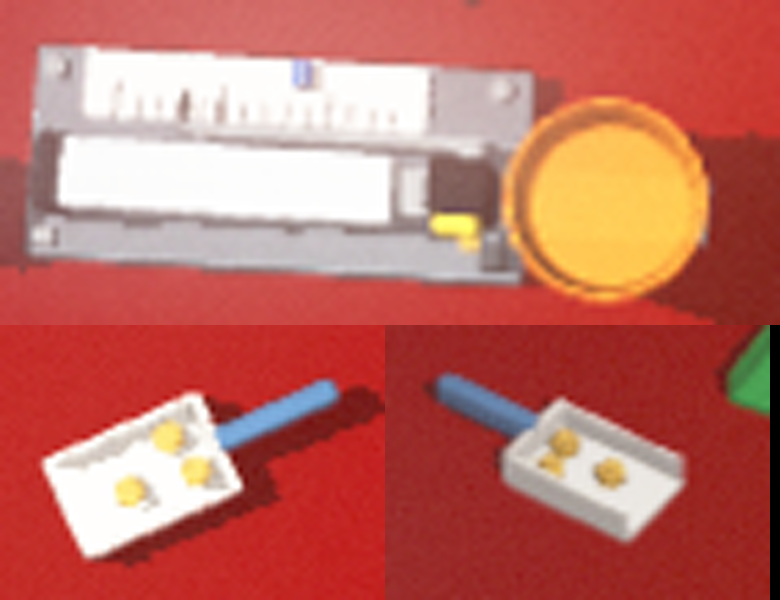

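The crop shows the white dish with its open front facing left-down in the top view, three brass plugs inside and the blue handle at its right, so this is the right dish. The boom extends to the image right. The pointer is near crop (185,105) and the blue mark near (303,75). Next I fit the poses.

```bash
python3 - <<'E'
from h import *
from scipy.optimize import least_squares
f=load("top0");g=load("scene0")
def mask(f,lo,hi,box):
    h=cv2.cvtColor(f["img"],cv2.COLOR_RGB2HSV); m=cv2.inRange(h,lo,hi); o=np.zeros_like(m); x0,y0,x1,y1=box; o[y0:y1,x0:x1]=m[y0:y1,x0:x1]; return o
def pca(m):
    p=np.argwhere(m)[:,::-1].astype(float); c=p.mean(0); w,v=np.linalg.eigh(np.cov((p-c).T)); d=v[:,1]; s=(p-c)@d; return c,d,s.min(),s.max(),len(p)
for F,box,z in((f,(355,200,390,235),.029),(g,(235,155,262,182),.026)):
    c,d,a,b,n=pca(mask(F,(95,80,50),(125,255,255),box)); e=px2w(F,[c,c+d*a,c+d*b],z); print("handle",n,c,e.round(4),"L",np.linalg.norm(e[1]-e[2]), np.degrees(np.arctan2(*(e[1]-e[2])[[1,0]])))
# tray corners: white walls top rear & front floor corners from crop
off=np.array([320,200]); C=np.array([[44,460-325],[90,557-325],[243,487-325],[197,393-325]])/5.5+off-.4
print("tray",px2w(f,C,[.026,.01,.028,.028]).round(4))
off=np.array([155,175]); C=np.array([[40,47],[533,72],[523,283],[30,255]])/6.5+off-.4
w=px2w(f,C,.012); print("plate",w.round(4))
P=np.array([[-175,62],[60,62],[60,-38],[-175,-38]])/1e3
def T(p,P): c,s=np.cos(p[2]),np.sin(p[2]); return P@np.array([[c,s],[-s,c]])+p[:2]
r=least_squares(lambda p:(T(p,P)-w[:,:2]).ravel(),[.6,.1,-1.57]); print("boom",r.x,np.degrees(r.x[2]),r.fun.round(4))
for F,box in((f,(230,185,270,225)),(g,(275,220,325,262))):
    c,d,a,b,n=pca(mask(F,(8,150,120),(22,255,255),box)); print("cup",n,c,px2w(F,[c],.05))
print("cup pred",T(r.x,np.array([[.1,0]])),"head",T(r.x,np.array([[.035,0]])))
for F in(f,g): print(w2px(F,np.r_[T(r.x,np.array([[.1,0]]))[0],.0615]))
E
```

```text
handle 78 [369.73076923 215.84615385] [[ 0.5143 -0.2817  0.029 ]
 [ 0.5273 -0.3132  0.029 ]
 [ 0.5017 -0.2514  0.029 ]] L 0.06697081251586767 -67.4858792979641
handle 58 [247.9137931  169.10344828] [[ 0.5157 -0.2775  0.026 ]
 [ 0.5034 -0.2476  0.026 ]
 [ 0.5288 -0.3092  0.026 ]] L 0.0666615829534643 112.36911001467234
tray [[ 0.4913 -0.1559  0.026 ]
 [ 0.4388 -0.1814  0.01  ]
 [ 0.4751 -0.2632  0.028 ]
 [ 0.5265 -0.2394  0.028 ]]
plate [[0.6279 0.3482 0.012 ]
 [0.6126 0.1163 0.012 ]
 [0.5139 0.1217 0.012 ]
 [0.53   0.3525 0.012 ]]
boom [ 0.55537039  0.17806868 -1.63582685] -93.72597424501615 [ 0.0007  0.0005  0.0008 -0.0022 -0.0003 -0.001  -0.0012  0.0027]
cup 769 [247.98569571 205.3953186 ] [[0.54847202 0.08001422 0.05      ]]
cup 791 [298.6182048  239.98230088] [[0.54946428 0.08189641 0.05      ]]
cup pred [[0.54887192 0.07828006]] head [[0.55309592 0.14314267]]
[[248.34009228 204.89196576]]
[[298.14116262 236.46146526]]
```

```bash
cat >> h.py <<'E'
from scipy.spatial.transform import Rotation as Ro
def Rdown(az): a=np.radians(az); x=np.array([np.cos(a),np.sin(a),0]); z=np.array([0,0,-1.]); return np.c_[x,np.cross(z,x),z]
def rel(p,R):
    from cell import ctrl
    o=ctrl.get_obs(); R0=np.array(o["tcp_rot"]); return (R0.T@(np.array(p)-o["tcp_pos"])*100).round(2), np.degrees(Ro.from_matrix(R0.T@R).as_rotvec()).round(2)
def st():
    from cell import ctrl
    o=ctrl.get_obs(); print(round(o["time_s"],2),"tcp",np.round(o["tcp_pos"],4),"az",np.degrees(np.arctan2(*np.array(o["tcp_rot"])[[1,0],0])).round(2),"F",np.round(o["wrist_force"],2),"T",np.round(o["wrist_torque"],3),"w",round(o["width"],4),"q",np.degrees(o["joints"]).round(1))
E
python3 -c "
from h import *
st();print(rel([.515,-.2805,.12],Rdown(112.4)))"
```

```text
0.1 tcp [ 0.2525 -0.5161  0.2305] az 26.06 F [-0.04  0.25 -0.27] T [ 0.007  0.015 -0.016] w 0.0854 q [-75.8  10.4  92.1  -0.   77.6 -11.8]
(array([33.93, -9.61, 11.07]), array([-6.000e-02, -8.000e-02, -8.634e+01]))
```

Request:
{"api": "move_arm", "payload": {
  "plan": [
    [[33.9, -9.6, 8.0], [0, 0, -86.3], 0],
    [[33.9, -9.6, 9.0], [0, 0, -86.3], 0],
    [[33.9, -9.6, 11.0], [0, 0, -86.3], 0],
    [[33.9, -9.6, 11.0], [0, 0, -86.3], 0],
    [[33.9, -9.6, 11.0], [0, 0, -86.3], 0],
    [[33.9, -9.6, 11.0], [0, 0, -86.3], 0],
    [[33.9, -9.6, 11.0], [0, 0, -86.3], 0],
    [[33.9, -9.6, 11.0], [0, 0, -86.3], 0],
    [[33.9, -9.6, 11.0], [0, 0, -86.3], 0],
    [[33.9, -9.6, 11.0], [0, 0, -86.3], 0],
    [[33.9, -9.6, 11.0], [0, 0, -86.3], 0],
    [[33.9, -9.6, 11.0], [0, 0, -86.3], 0]
  ],
  "grip_force": 90
}}

```text
time_s: 1.3
tcp_pos: [0.5147, -0.2813, 0.121]
tcp_rot: [[-0.377, 0.926, -0.001], [0.926, 0.377, 0.0], [0.001, -0.0, -1.0]]
wrist_force: [-0.8, 0.5, -0.1]
width: 0.0855
```

Request:
{"api": "move_arm", "payload": {
  "plan": [
    [[0, 0, 5], [0, 0, 0], 0.3],
    [[0, 0, 9], [0, 0, 0], 0.3],
    [[0, 0, 11.0], [0, 0, 0], 0.3],
    [[0, 0, 11.6], [0, 0, 0], 0.3],
    [[0, 0, 11.6], [0, 0, 0], 0.3],
    [[0, 0, 11.6], [0, 0, 0], 1],
    [[0, 0, 11.6], [0, 0, 0], 1],
    [[0, 0, 11.6], [0, 0, 0], 1],
    [[0, 0, 11.6], [0, 0, 0], 1],
    [[0, 0, 11.6], [0, 0, 0], 1],
    [[0, 0, 11.6], [0, 0, 0], 1],
    [[0, 0, 11.6], [0, 0, 0], 1]
  ],
  "grip_force": 90
}}

```text
time_s: 2.5
tcp_pos: [0.5158, -0.282, 0.0068]
tcp_rot: [[-0.38, 0.925, 0.002], [0.925, 0.38, -0.001], [-0.002, 0.001, -1.0]]
wrist_force: [0.5, 0.9, 5.8]
width: 0.0123
```

Request:
{"api": "move_arm", "payload": {
  "plan": [
    [[0, 0, -0.3], [0, 0, 0], 1],
    [[0, 0, -0.8], [0, 0, 0], 1],
    [[0, 0, -1.6], [0, 0, 0], 1],
    [[0, 0, -2.6], [0, 0, 0], 1],
    [[0, 0, -3.8], [0, 0, 0], 1],
    [[0, 0, -5.2], [0, 0, 0], 1],
    [[0, 0, -6.6], [0, 0, 0], 1],
    [[0, 0, -8], [0, 0, 0], 1],
    [[0, 0, -9.2], [0, 0, 0], 1],
    [[0, 0, -10], [0, 0, 0], 1],
    [[0, 0, -10.3], [0, 0, 0], 1],
    [[0, 0, -10.3], [0, 0, 0], 1]
  ]
}}

```text
time_s: 3.7
tcp_pos: [0.5151, -0.2815, 0.1086]
tcp_rot: [[-0.38, 0.925, 0.0], [0.925, 0.38, -0.0], [-0.0, 0.0, -1.0]]
wrist_force: [-0.9, -0.6, -1.4]
width: 0.0122
```

```bash
python3 - <<'E'
from h import *
st()
f=shot("top","top1");g=shot("scene","sc1")
o=__import__("cell").ctrl.get_obs();R=np.array(o["tcp_rot"]);p=np.array(o["tcp_pos"])
# predicted dish corners assuming grip: handle pt (x=-80,z=22) at TCP-19+? (tcp was .0068 => grip z .0258)
def D(x,y,z): return p+R@np.array([x+.08,-y,-(z-.0068)])
for F,n in((f,"t"),(g,"s")):
    im=F["img"].copy()
    for X in[(.045,.029,.005),(.045,-.029,.005),(-.045,-.029,.025),(-.045,.029,.025),(-.115,0,.031)]:
        u=w2px(F,D(*X))[0]; print(n,X,u.round(1)); F.setdefault("pts",[]).append(u)
def cr(F,s):
    c=np.mean(F["pts"],0).astype(int); x0,y0=max(c[0]-40,0),max(c[1]-45,0)
    a=crop(F,x0,y0,x0+80,y0+90,s)
    for u in F["pts"]: cv2.circle(a,tuple(int(v) for v in (u-[x0,y0]+.5)*s),3,(0,255,0),1)
    return a
cv2.imwrite("pics/c2.png",np.hstack([cr(f,5),cr(g,5)]))
E
```

```text
3.7 tcp [ 0.5151 -0.2815  0.1086] az 112.36 F [-0.86 -0.57 -1.43] T [-0.06  -0.092  0.006] w 0.0122 q [-40.2  19.6  95.9  -0.   64.5 -62.6]
t (0.045, 0.029, 0.005) [337.7 240.4]
t (0.045, -0.029, 0.005) [329.5 221.6]
t (-0.045, -0.029, 0.025) [359.6 208.6]
t (-0.045, 0.029, 0.025) [367.9 227.6]
t (-0.115, 0, 0.031) [387.  208.1]
s (0.045, 0.029, 0.005) [282.9 159.7]
s (0.045, -0.029, 0.005) [271.8 170. ]
s (-0.045, -0.029, 0.025) [248.4 154. ]
s (-0.045, 0.029, 0.025) [259.9 144.2]
s (-0.115, 0, 0.031) [236.9 139.6]
```

View pics/c2.png

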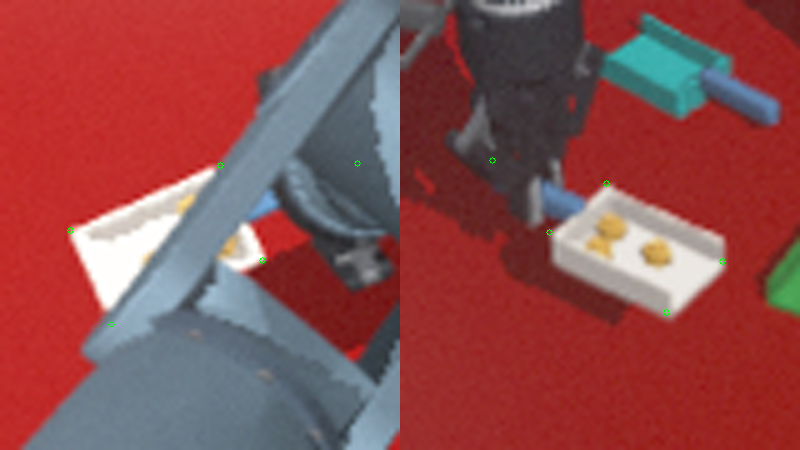

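The dish is held level, with predicted corners within about 1 px in both views, and the three plugs are at the rear and middle of the tray. Next I move it to the cup.

```bash
cat >> h.py <<'E'
CUP=np.array([.549,.0795])
def pour(th,lipz=.075,az=112.4,back=.022,off=.0068):
    a=np.radians(az); R=Rdown(az)@Ro.from_euler('y',-th,degrees=True).as_matrix()
    lip=np.r_[CUP-back*np.array([np.cos(a),np.sin(a)]),lipz]; return lip-R@np.array([.125,0,off]),R
E
python3 - <<'E'
from h import *
print(rel(*pour(0,.102)))
P0,R0=pour(0,.102)
for th in(10,14,18,22,26,30,34,38): 
    p,R=pour(th); print(th,(R0.T@(p-P0)*100).round(2))
E
```

```text
(array([17.34, 16.91, -0.1 ]), array([-0.03, -0.06, -0.04]))
10 [0.31 0.   0.54]
14 [ 0.54 -0.   -0.3 ]
18 [ 0.82  0.   -1.13]
22 [ 1.16  0.   -1.93]
26 [ 1.56  0.   -2.71]
30 [ 2.01  0.   -3.46]
34 [ 2.52  0.   -4.17]
38 [ 3.07  0.   -4.85]
```

Request:
{"api": "move_arm", "payload": {
  "plan": [
    [[0.35, 0.34, 0], [0, 0, 0], 1],
    [[1.05, 1.0, 0], [0, 0, 0], 1],
    [[2.2, 2.1, 0], [0, 0, 0], 1],
    [[3.65, 3.55, 0], [0, 0, 0], 1],
    [[5.4, 5.25, 0], [0, 0, 0], 1],
    [[7.3, 7.1, 0], [0, 0, 0], 1],
    [[9.35, 9.1, 0], [0, 0, 0], 1],
    [[11.4, 11.1, 0], [0, 0, 0], 1],
    [[13.3, 13.0, 0], [0, 0, 0], 1],
    [[14.9, 14.5, 0], [0, 0, 0], 1],
    [[16.1, 15.7, 0], [0, 0, 0], 1],
    [[16.8, 16.4, 0], [0, 0, 0], 1]
  ]
}}

```text
time_s: 5.0
tcp_pos: [0.603, -0.0614, 0.1081]
tcp_rot: [[-0.382, 0.924, -0.0], [0.924, 0.382, 0.0], [0.0, -0.0, -1.0]]
wrist_force: [0.2, 0.2, -1.6]
width: 0.0122
```

```bash
python3 - <<'E'
from h import *
st()
g=shot("scene","sc2");f=shot("top","top2")
cv2.imwrite("pics/c3.png",np.hstack([crop(g,215,165,325,275,3.5),crop(f,215,165,325,275,3.5)]))
print(rel(*pour(0,.102)))
from cell import ctrl
o=ctrl.get_obs();R0=np.array(o["tcp_rot"])
for th in(8,14,18,22,26,30,34,38):
    p,R=pour(th); print(th,*rel(p,R))
E
```

```text
5.0 tcp [ 0.603  -0.0614  0.1081] az 112.47 F [ 0.16  0.17 -1.61] T [-0.131 -0.018  0.028] w 0.0122 q [-17.   21.9  92.9   0.   65.3 -39.5]
(array([ 0.46,  0.41, -0.06]), array([-0.  , -0.01,  0.07]))
8 [0.67 0.41 0.9 ] [ 0.   -8.01  0.07]
14 [ 0.99  0.41 -0.37] [  0.   -14.01   0.07]
18 [ 1.28  0.41 -1.19] [ 1.000e-02 -1.801e+01  7.000e-02]
22 [ 1.62  0.41 -2.  ] [ 1.000e-02 -2.201e+01  7.000e-02]
26 [ 2.02  0.41 -2.77] [ 1.000e-02 -2.601e+01  7.000e-02]
30 [ 2.47  0.41 -3.52] [ 1.000e-02 -3.001e+01  7.000e-02]
34 [ 2.98  0.41 -4.24] [ 2.000e-02 -3.401e+01  7.000e-02]
38 [ 3.53  0.41 -4.91] [ 2.000e-02 -3.801e+01  7.000e-02]
```

View pics/c3.png

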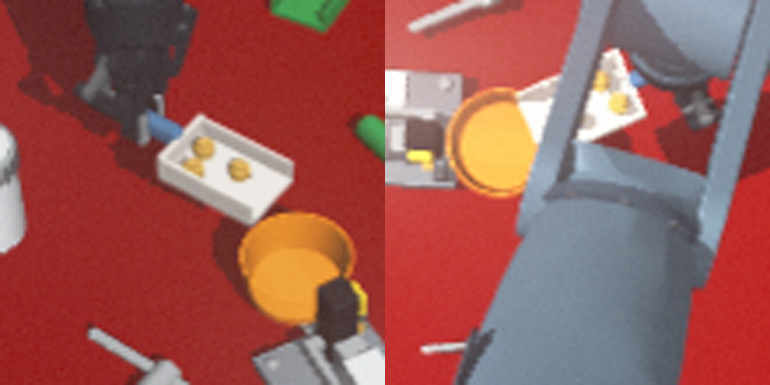

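Request:
{"api": "move_arm", "payload": {
  "plan": [
    [[0.3, 0.2, 0], [0, -1.5, 0], 1],
    [[0.55, 0.4, 0.1], [0, -4, 0], 1],
    [[0.67, 0.4, 0.4], [0, -7, 0], 1],
    [[0.77, 0.4, 0.3], [0, -10, 0], 1],
    [[0.88, 0.4, 0.0], [0, -12, 0], 1],
    [[0.99, 0.4, -0.37], [0, -14, 0], 1],
    [[1.13, 0.4, -0.78], [0, -16, 0], 1],
    [[1.28, 0.4, -1.19], [0, -18, 0], 1],
    [[1.36, 0.4, -1.4], [0, -19, 0], 1],
    [[1.45, 0.4, -1.6], [0, -20, 0], 1],
    [[1.53, 0.4, -1.8], [0, -21, 0], 1],
    [[1.62, 0.4, -2.0], [0, -22, 0], 1]
  ]
}}

```text
time_s: 6.3
tcp_pos: [0.6002, -0.0474, 0.1284]
tcp_rot: [[-0.352, 0.925, 0.143], [0.857, 0.38, -0.348], [-0.376, -0.0, -0.927]]
wrist_force: [-0.4, -0.3, -2.9]
width: 0.0125
```

```bash
python3 - <<'E'
from h import *
st()
for th in(22,23,24,25,26,28,30,32,34,36,38):
    p,R=pour(th); print(th,*rel(p,R))
E
```

```text
6.3 tcp [ 0.6002 -0.0474  0.1284] az 112.32 F [-0.42 -0.35 -2.94] T [ 0.142  0.154 -0.024] w 0.0125 q [ -5.7  16.7 100.3 -24.   54.8 -15.4]
22 [ 0.15  0.1  -0.04] [-0.03  0.07 -0.07]
23 [ 0.16  0.1  -0.25] [-0.03 -0.93 -0.07]
24 [ 0.18  0.1  -0.47] [-0.03 -1.93 -0.07]
25 [ 0.2   0.1  -0.69] [-0.03 -2.93 -0.07]
26 [ 0.23  0.1  -0.91] [-0.03 -3.93 -0.07]
28 [ 0.29  0.1  -1.34] [-0.03 -5.93 -0.07]
30 [ 0.36  0.1  -1.77] [-0.03 -7.93 -0.07]
32 [ 0.46  0.1  -2.2 ] [-0.03 -9.93 -0.07]
34 [ 0.56  0.1  -2.62] [ -0.04 -11.93  -0.07]
36 [ 0.68  0.1  -3.04] [ -0.04 -13.93  -0.07]
38 [ 0.82  0.1  -3.46] [ -0.04 -15.93  -0.07]
```

Request:
{"api": "move_arm", "payload": {
  "plan": [
    [[0.01, 0, -0.21], [0, -1, 0], 1],
    [[0.03, 0, -0.43], [0, -2, 0], 1],
    [[0.05, 0, -0.65], [0, -3, 0], 1],
    [[0.08, 0, -0.87], [0, -4, 0], 1],
    [[0.11, 0, -1.08], [0, -5, 0], 1],
    [[0.14, 0, -1.3], [0, -6, 0], 1],
    [[0.17, 0, -1.51], [0, -7, 0], 1],
    [[0.21, 0, -1.73], [0, -8, 0], 1],
    [[0.26, 0, -1.95], [0, -9, 0], 1],
    [[0.31, 0, -2.16], [0, -10, 0], 1],
    [[0.36, 0, -2.37], [0, -11, 0], 1],
    [[0.41, 0, -2.58], [0, -12, 0], 1]
  ]
}}

```text
time_s: 7.5
tcp_pos: [0.5951, -0.0346, 0.1508]
tcp_rot: [[-0.315, 0.925, 0.213], [0.766, 0.38, -0.518], [-0.56, 0.0, -0.828]]
wrist_force: [-0.2, -0.4, -1.4]
width: 0.0122
```

```bash
python3 - <<'E'
from h import *
st()
g=shot("scene","sc3");f=shot("top","top3")
cv2.imwrite("pics/c4.png",np.hstack([crop(g,235,175,335,275,4),crop(f,215,165,315,265,4)]))
E
```

```text
7.5 tcp [ 0.5951 -0.0346  0.1508] az 112.35 F [-0.24 -0.44 -1.38] T [0.32  0.147 0.012] w 0.0122 q [  1.4  15.7 102.8 -39.6  55.2   0.5]
```

View pics/c4.png

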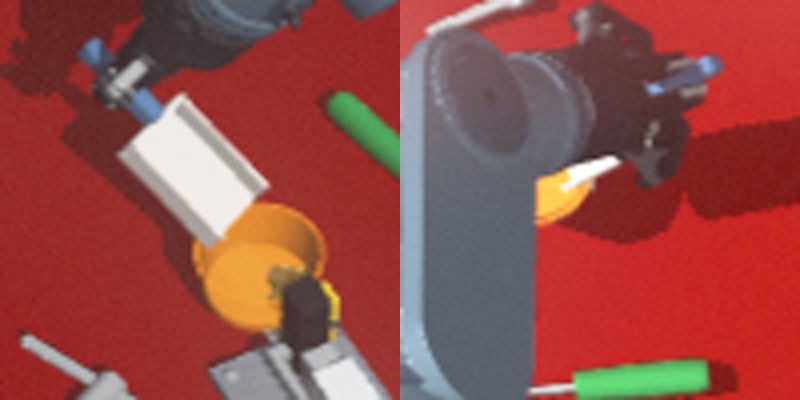

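The scene view shows the tray empty and brass plugs in the cup beside the head, at crop (285,285). Next I level the dish and carry it back.

```bash
python3 - <<'E'
from h import *
R=Rdown(112.4)
for p in([.605,-.0564,.16],[.515,-.2815,.11],[.515,-.2815,.0075]): print(*rel(p,R))
E
```

```text
[-2.55  0.08  0.58] [-2.000e-02  3.403e+01  1.000e-02]
[-14.15 -16.82  14.46] [-2.000e-02  3.403e+01  1.000e-02]
[ -8.41 -16.82  22.95] [-2.000e-02  3.403e+01  1.000e-02]
```

Request:
{"api": "move_arm", "payload": {
  "plan": [
    [[-0.4, 0, 0.1], [0, 5, 0], 1],
    [[-1.0, 0, 0.2], [0, 12, 0], 1],
    [[-1.6, 0.1, 0.4], [0, 20, 0], 1],
    [[-2.3, 0.1, 0.5], [0, 28, 0], 1],
    [[-3.1, -0.7, 1.2], [0, 33, 0], 1],
    [[-4.9, -3.3, 3.4], [0, 34, 0], 1],
    [[-7.2, -6.7, 6.1], [0, 34, 0], 1],
    [[-9.5, -10.1, 8.9], [0, 34, 0], 1],
    [[-11.6, -13.1, 11.4], [0, 34, 0], 1],
    [[-13.2, -15.4, 13.3], [0, 34, 0], 1],
    [[-14.0, -16.6, 14.3], [0, 34, 0], 1],
    [[-14.15, -16.8, 14.45], [0, 34, 0], 1]
  ]
}}

```text
time_s: 8.8
tcp_pos: [0.5142, -0.2835, 0.1095]
tcp_rot: [[-0.378, 0.926, -0.001], [0.926, 0.378, 0.0], [0.0, -0.001, -1.0]]
wrist_force: [-0.3, 0.4, -1.2]
width: 0.0125
```

```bash
python3 - <<'E'
from h import *
st()
print(*rel([.515,-.2815,.0068],Rdown(112.4)))
f=shot("top","top4");g=shot("scene","sc4")
cv2.imwrite("pics/c5.png",np.hstack([crop(f,215,165,300,265,5)[:, :400],crop(g,230,120,310,220,5)[:, :400]]))
E
```

```text
8.8 tcp [ 0.5142 -0.2835  0.1095] az 112.2 F [-0.31  0.43 -1.22] T [-0.032  0.016 -0.016] w 0.0125 q [-40.4  19.6  95.7  -0.   64.7 -62.6]
[ 0.15  0.16 10.27] [-0.03 -0.02 -0.2 ]
```

View pics/c5.png

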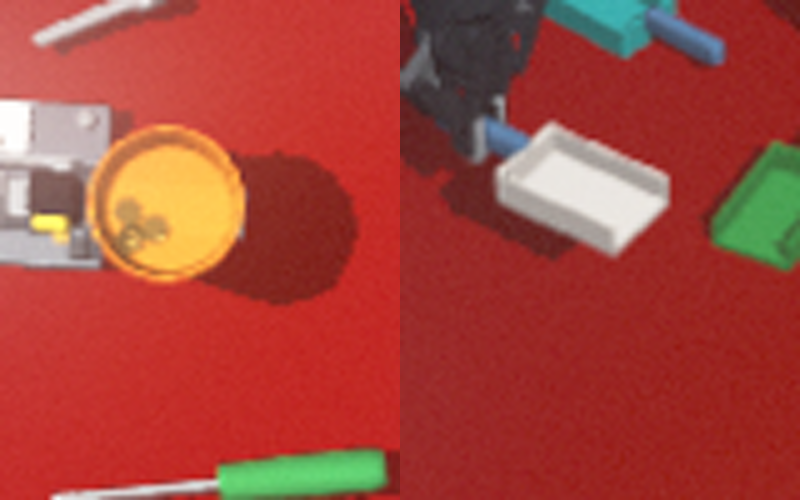

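The top view shows all three plugs in the cup, at crop (130,210), (155,225) and (130,238). The dish is level and empty, so I set it down.

Request:
{"api": "move_arm", "payload": {
  "plan": [
    [[0, 0, 1], [0, 0, 0], 1],
    [[0, 0, 3], [0, 0, 0], 1],
    [[0, 0, 5.5], [0, 0, 0], 1],
    [[0, 0, 7.5], [0, 0, 0], 1],
    [[0, 0, 8.8], [0, 0, 0], 1],
    [[0, 0, 9.6], [0, 0, 0], 1],
    [[0, 0, 10.0], [0, 0, 0], 1],
    [[0, 0, 10.2], [0, 0, 0], 1],
    [[0, 0, 10.3], [0, 0, 0], 1],
    [[0, 0, 10.3], [0, 0, 0], 1],
    [[0, 0, 10.3], [0, 0, 0], 1]
  ]
}}

```text
time_s: 10.0
tcp_pos: [0.5155, -0.2822, 0.0076]
tcp_rot: [[-0.38, 0.925, 0.001], [0.925, 0.38, -0.001], [-0.001, 0.001, -1.0]]
wrist_force: [1.0, -0.5, -2.0]
width: 0.0121
```

Request:
{"api": "move_arm", "payload": {
  "plan": [
    [[0, 0, 0.05], [0, 0, 0], 1],
    [[0, 0, 0.1], [0, 0, 0], 1],
    [[0, 0, 0.1], [0, 0, 0], 1],
    [[0, 0, 0.1], [0, 0, 0], 1]
  ]
}}

```text
time_s: 10.4
tcp_pos: [0.5155, -0.2823, 0.0068]
tcp_rot: [[-0.38, 0.925, 0.001], [0.925, 0.38, -0.001], [-0.001, 0.0, -1.0]]
wrist_force: [-0.7, 0.7, 6.1]
width: 0.0123
```

Request:
{"api": "move_arm", "payload": {
  "plan": [
    [[0, 0, 0.1], [0, 0, 0], 0.6],
    [[0, 0, 0.1], [0, 0, 0], 0.6],
    [[0, 0, 0.1], [0, 0, 0], 0.4],
    [[0, 0, 0.1], [0, 0, 0], 0.4],
    [[0, 0, 0.1], [0, 0, 0], 0.4],
    [[0, 0, -1], [0, 0, 0], 0.4],
    [[0, 0, -3.5], [0, 0, 0], 0.4],
    [[0, 0, -7.5], [0, 0, 0], 0.4],
    [[0, 0, -12], [0, 0, 0], 0.4],
    [[0, 0, -16], [0, 0, 0], 0.4],
    [[0, 0, -18.5], [0, 0, 0], 0.4],
    [[0, 0, -19], [0, 0, 0], 0.2]
  ]
}}

```text
time_s: 11.6
tcp_pos: [0.517, -0.2833, 0.2013]
tcp_rot: [[-0.381, 0.925, 0.006], [0.925, 0.381, -0.005], [-0.007, 0.004, -1.0]]
wrist_force: [0.6, -0.1, -0.4]
width: 0.0644
```

```bash
python3 - <<'E'
from h import *
from scipy.optimize import least_squares
f=shot("top","top5");g=shot("scene","sc5"); st()
f["img"]=f["img"]
cv2.imwrite("pics/c6.png",np.vstack([cv2.resize(crop(f,155,178,245,222,8),(720,300)),cv2.resize(crop(g,285,240,365,335,1),(0,0),fx=3.1,fy=3.1,interpolation=cv2.INTER_CUBIC)[:295, :].copy() if 0 else cv2.copyMakeBorder(crop(g,285,242,365,337,3.1),0,0,0,720-248,cv2.BORDER_CONSTANT)]))
def ring(c,r,z): t=np.linspace(0,2*np.pi,60); return np.c_[c[0]+r*np.cos(t),c[1]+r*np.sin(t),0*t+z]
h=cv2.cvtColor(f["img"],cv2.COLOR_RGB2HSV); m=cv2.inRange(h,(8,140,100),(24,255,255)); m[:, :228]=0;m[:,275:]=0;m[:180]=0;m[230:]=0
M=cv2.moments(cv2.convexHull(np.argwhere(m)[:,::-1].astype(np.int32))); c=np.array([M["m10"],M["m01"]])/M["m00"]; print("cup hull",c,M["m00"])
def res(p):
    H=cv2.convexHull(np.vstack([w2px(f,ring(p,.046,.0615)),w2px(f,ring(p,.040,.0215))]).astype(np.float32)); m=cv2.moments(H); return np.array([m["m10"],m["m01"]])/m["m00"]-c
print("cup",least_squares(res,[.549,.08],diff_step=1e-3).x)
# yellow button & black head top
for n,F,b in(("t",f,(215,195,245,222)),("s",g,(300,240,330,275))):
    x0,y0,x1,y1=b; s=F["img"][y0:y1,x0:x1]; hh=cv2.cvtColor(s,cv2.COLOR_RGB2HSV)
    k=cv2.inRange(hh,(24,120,100),(34,255,255)); d=cv2.inRange(hh,(0,0,0),(180,255,70))
    for nm,q in(("yel",k),("blk",d)):
        p=np.argwhere(q)[:,::-1]+[x0,y0]; print(n,nm,len(p),p.mean(0) if len(p) else '')
def T(p,P): c,s=np.cos(p[2]),np.sin(p[2]); return P@np.array([[c,s],[-s,c]])+p[:2]
b=[.5554,.1781,-1.6358]
for n,P,z in(("headtop",[.035,0],.088),("btn",[.035,-.017],.08)):
    for F in(f,g): print(n,w2px(F,np.r_[T(b,np.array([P]))[0],z]))
E
```

```text
11.7 tcp [ 0.5155 -0.2821  0.1973] az 112.36 F [ 0.37 -0.59  0.34] T [-0.004  0.035  0.018] w 0.0681 q [-40.3  13.7  92.2   0.   74.  -62.6]
cup hull [247.09554005 205.59015007] 788.5
cup [0.54696768 0.08198398]
t yel 18 [224.44444444 209.22222222]
t blk 0 
s yel 8 [317.375 249.625]
s blk 54 [308.72222222 256.2037037 ]
headtop [[225.33465311 202.88159342]]
headtop [[310.15052903 246.65720709]]
btn [[225.26788585 208.97650225]]
btn [[315.4931255 246.0992281]]
```

View pics/c6.png

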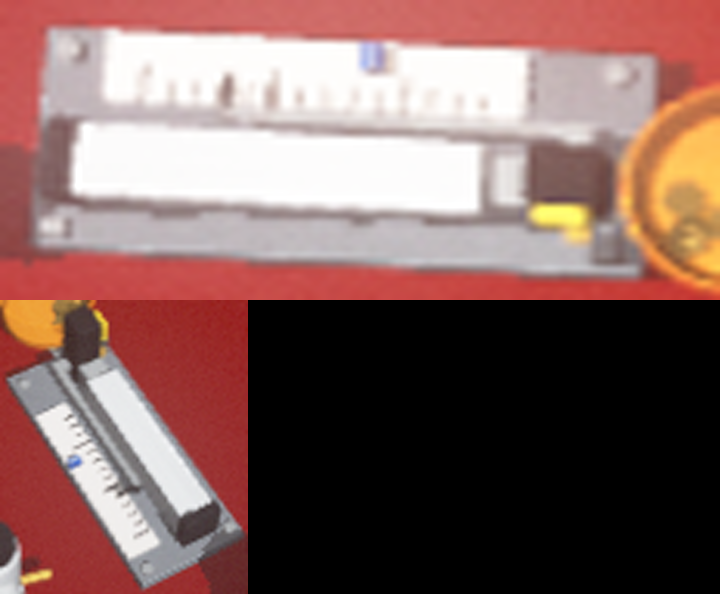

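The crop shows the pointer dark at about (228,92) and the blue mark at (372,55) in its top panel, about 53 mm apart. The darker line at 272 sits on the tick grid and would be only 37 mm from the mark, so it can't be the pointer. Now I go above the head.

```bash
python3 - <<'E'
from h import *
print(*rel([.5512,.1459,.15],Rdown(86.2)))
print(-load("top5")["R"].T@load("top5")["t"],-load("sc5")["R"].T@load("sc5")["t"])
E
```

```text
[38.24 19.57  4.67] [ 0.09  0.11 26.16]
[ 0.40083607 -0.01410295  1.63967142] [1.00954092 0.76470569 1.06875263]
```

Request:
{"api": "move_arm", "payload": {
  "plan": [
    [[1.5, 0.8, 0], [0, 0, 2], 0],
    [[5, 2.6, 0], [0, 0, 6], 0],
    [[9, 4.6, 0], [0, 0, 10], 0],
    [[13, 6.7, 0], [0, 0, 14], 0],
    [[17, 8.7, 0], [0, 0, 18], 0],
    [[21, 10.7, 0], [0, 0, 22], 0],
    [[25, 12.8, 0.5], [0, 0, 26], 0],
    [[29, 14.8, 1.5], [0, 0, 26.2], 0],
    [[33, 16.9, 3], [0, 0, 26.2], 0],
    [[36, 18.4, 4], [0, 0, 26.2], 0],
    [[37.8, 19.3, 4.6], [0, 0, 26.2], 0],
    [[38.25, 19.6, 4.7], [0, 0, 26.2], 0]
  ]
}}

```text
time_s: 12.9
tcp_pos: [0.5485, 0.1485, 0.1457]
tcp_rot: [[0.064, 0.998, -0.006], [0.998, -0.064, 0.0], [-0.0, -0.006, -1.0]]
wrist_force: [-0.1, -0.7, 0.5]
width: 0.0855
```

```bash
python3 - <<'E'
from h import *
st();print(*rel([.5512,.1459,.052],Rdown(86.2)))
f=shot("top","top6");g=shot("scene","sc6")
cv2.imwrite("pics/c7.png",np.hstack([crop(f,165,150,265,230,4),crop(g,260,180,360,260,4)]))
E
```

```text
12.9 tcp [0.5485 0.1485 0.1457] az 86.32 F [-0.06 -0.66  0.51] T [ 0.023 -0.032  0.011] w 0.0855 q [ 3.2 14.9 97.1  0.  68.3  6.8]
[-0.24  0.34  9.37] [-0.33  0.02  0.12]
```

View pics/c7.png

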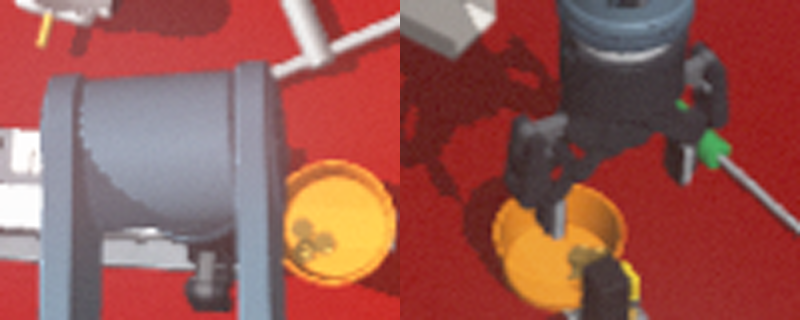

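Request:
{"api": "move_arm", "payload": {
  "plan": [
    [[0, 0, 0], [0, 0, 0], 0],
    [[0, 0, 2], [0, 0, 0], 0],
    [[0, 0, 5], [0, 0, 0], 0],
    [[0, 0, 7.5], [0, 0, 0], 0],
    [[0, 0, 9], [0, 0, 0], 0],
    [[0, 0, 9.5], [0, 0, 0], 0],
    [[0, 0, 9.5], [0, 0, 0], 0],
    [[0, 0, 9.5], [0, 0, 0], 0]
  ]
}}

```text
time_s: 13.8
tcp_pos: [0.552, 0.1462, 0.0552]
tcp_rot: [[0.067, 0.998, 0.002], [0.998, -0.067, 0.0], [0.0, 0.002, -1.0]]
wrist_force: [0.1, -0.5, 0.1]
width: 0.0852
```

```bash
python3 - <<'E'
from h import *
st();print(*rel([.5512,.1459,.050],Rdown(86.2)))
E
```

```text
13.8 tcp [0.552  0.1462 0.0552] az 86.14 F [ 0.13 -0.52  0.12] T [ 0.006 -0.025 -0.034] w 0.0852 q [ 2.9 22.3 99.6 -0.  58.   6.8]
[-0.04 -0.08  0.52] [ 0.11 -0.01 -0.06]
```

Request:
{"api": "move_arm", "payload": {
  "plan": [
    [[0, -0.05, 0.3], [0, 0, 0], 0],
    [[0, -0.05, 0.5], [0, 0, 0], 0.3],
    [[0, -0.05, 0.5], [0, 0, 0], 0.5],
    [[0, -0.05, 0.5], [0, 0, 0], 0.6],
    [[0, -0.05, 0.5], [0, 0, 0], 0.7],
    [[0, -0.05, 0.5], [0, 0, 0], 0.8],
    [[0, -0.05, 0.5], [0, 0, 0], 1],
    [[0, -0.05, 0.5], [0, 0, 0], 1],
    [[0, -0.05, 0.5], [0, 0, 0], 1],
    [[0, -0.05, 0.5], [0, 0, 0], 1]
  ],
  "grip_force": 25
}}

```text
time_s: 14.8
tcp_pos: [0.5514, 0.1465, 0.0496]
tcp_rot: [[0.067, 0.998, 0.002], [0.998, -0.067, 0.0], [0.0, 0.002, -1.0]]
wrist_force: [6.0, -0.4, 1.5]
width: 0.0263
```

```bash
python3 - <<'E'
from h import *
st()
E
```

```text
14.8 tcp [0.5514 0.1465 0.0496] az 86.15 F [ 6.03 -0.41  1.52] T [-0.005 -0.039  0.041] w 0.0263 q [ 3.  22.8 99.7 -0.  57.3  6.8]
```

Request:
{"api": "move_arm", "payload": {
  "plan": [
    [[0, 0.05, 0], [0, 0, 0], 1],
    [[0, 0.05, 0], [0, 0, 0], 1],
    [[0, 0.05, 0], [0, 0, 0], 1],
    [[-0.2, 0.05, 0], [0, 0, 0], 1],
    [[-0.6, 0.05, 0], [0, 0, 0], 1],
    [[-1.1, 0.05, 0], [0, 0, 0], 1],
    [[-1.7, 0.05, 0], [0, 0, 0], 1],
    [[-2.3, 0.05, 0], [0, 0, 0], 1],
    [[-2.7, 0.05, 0], [0, 0, 0], 1],
    [[-3.0, 0.05, 0], [0, 0, 0], 1],
    [[-3.0, 0.05, 0], [0, 0, 0], 1]
  ],
  "grip_force": 60
}}

```text
time_s: 15.9
tcp_pos: [0.5496, 0.117, 0.0497]
tcp_rot: [[0.067, 0.998, 0.002], [0.998, -0.067, 0.001], [0.001, 0.002, -1.0]]
wrist_force: [5.5, 2.5, 5.6]
width: 0.026
```

```bash
python3 - <<'E'
from h import *
st()
E
```

```text
15.9 tcp [0.5496 0.117  0.0497] az 86.15 F [5.47 2.53 5.55] T [0.451 0.27  0.198] w 0.026 q [-1.00e-01  2.19e+01  1.01e+02  1.00e-01  5.70e+01  3.70e+00]
```

Request:
{"api": "move_arm", "payload": {
  "plan": [
    [[-0.2, 0, 0], [0, 0, 0], 1],
    [[-0.6, 0, 0], [0, 0, 0], 1],
    [[-1.1, 0, 0], [0, 0, 0], 1],
    [[-1.5, 0.05, 0], [0, 0, 0], 1],
    [[-1.8, 0.05, 0], [0, 0, 0], 1],
    [[-2.0, 0.05, 0], [0, 0, 0], 1],
    [[-2.0, 0.05, 0], [0, 0, 0], 1],
    [[-2.0, 0.05, 0], [0, 0, 0], 1]
  ]
}}

```text
time_s: 16.7
tcp_pos: [0.5482, 0.0975, 0.0497]
tcp_rot: [[0.067, 0.998, 0.0], [0.998, -0.067, 0.001], [0.001, 0.0, -1.0]]
wrist_force: [3.0, 3.2, 7.7]
width: 0.0249
```

```bash
python3 - <<'E'
from h import *
st()
f=shot("top","top7");g=shot("scene","sc7");f0=load("top5")
# rectify scale plane z=.015 around boom frame: 3 px/mm, both cameras, x -130..20 , y 10..65 (mm)
yaw=np.radians(-93.8);ex=np.array([np.cos(yaw),np.sin(yaw)]);ey=np.array([-ex[1],ex[0]]);O=np.array([.5545,.1808])
def rect(F,x0=-150,x1=10,y0=15,y1=65,s=5,z=.014):
    X,Y=np.meshgrid(np.arange(x0,x1,1/s),np.arange(y1,y0,-1/s)); W=O+X[...,None]/1e3*ex+Y[...,None]/1e3*ey
    uv=w2px(F,np.c_[W.reshape(-1,2),np.full(X.size,z)]).reshape(*X.shape,2).astype(np.float32)
    return cv2.remap(F["img"][:,:,::-1].copy(),uv[...,0],uv[...,1],cv2.INTER_CUBIC)
sc0=load("sc5")
cv2.imwrite("pics/c8.png",cv2.resize(np.vstack([rect(F,s=5)[:, :800] for F in(f0,sc0)]+[rect(g)[:, :800]]),(800,600) ))
cv2.imwrite("pics/c8t.png",rect(f))
E
```

```text
16.7 tcp [0.5482 0.0975 0.0497] az 86.17 F [3.   3.22 7.72] T [0.486 0.488 0.163] w 0.0249 q [-2.200e+00  2.140e+01  1.017e+02  1.000e-01  5.680e+01  1.600e+00]
```

View pics/c8.png

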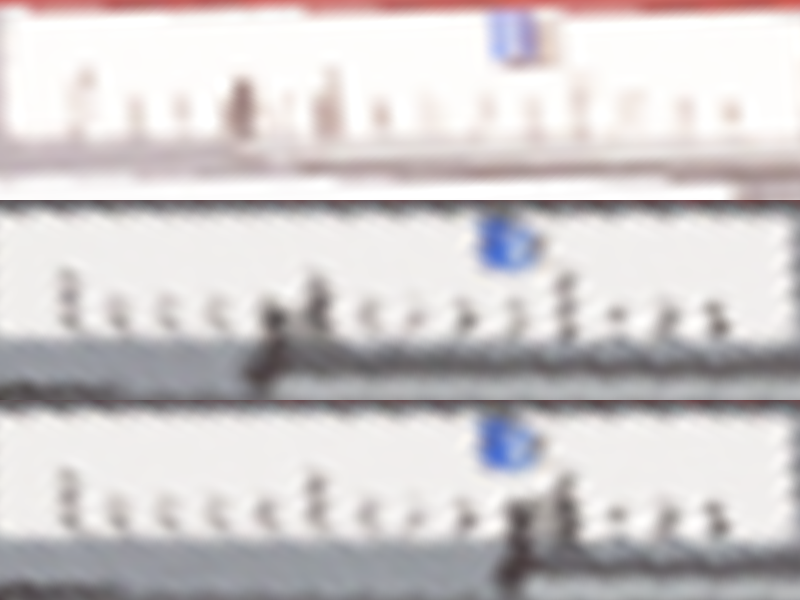

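Scene rectification (5 px/mm): the pointer moved from x≈275 to 521 and the blue mark is at about 508. The pointer stands higher than the mark, so parallax has to be resolved. I'll do this numerically with both cameras.

```bash
cat >> h.py <<'E'
yaw=np.radians(-93.8);ex=np.array([np.cos(yaw),np.sin(yaw)]);ey=np.array([-ex[1],ex[0]]);O=np.array([.5545,.1808])
def rect(F,x0=-150,x1=10,y0=15,y1=65,s=5,z=.014):
    X,Y=np.meshgrid(np.arange(x0,x1,1/s),np.arange(y1,y0,-1/s)); W=O+X[...,None]/1e3*ex+Y[...,None]/1e3*ey
    uv=w2px(F,np.c_[W.reshape(-1,2),np.full(X.size,z)]).reshape(*X.shape,2).astype(np.float32)
    return cv2.remap(F["img"].copy(),uv[...,0],uv[...,1],cv2.INTER_CUBIC).astype(float)
def cen(w,x,thr=.4): 
    w=np.clip(w-thr*w.max(),0,None); return (w*x).sum()/w.sum()
E
python3 - <<'E'
from h import *
x=np.arange(-150,10,.2); F={n:rect(load(n)) for n in("top5","sc5","top7","sc7")}
# r row index = (65-y)*5*... rows of 250 (view was squeezed 250->200)
for n in F:
    G=F[n]; b=(G[...,2]-G[...,0])[15:90]; w=np.clip(b,0,None).sum(0); w[(x<-62)|(x>-35)]=0
    if w.max()>100:
        i=np.where(w>.5*w.max())[0]; r=np.clip(b,0,None)[:,i].sum(1); print(n,"mark",cen(w,x,.2).round(2),cen(w,x,.5).round(2),"halfmax",x[i[0]],x[i[-1]],"rows",np.where(r>.5*r.max())[0][[0,-1]]+15)
    D=255-G.mean(2); p=D[100:160].sum(0)/60
    for m in(-137,-87,-37):
        k=abs(x-m-1)<4; q=(255-G.mean(2))[90:112].sum(0); print("  tick",m,cen(q[k]-q[k].min(),x[k],.3).round(2),end="")
    print()
d=(F["sc7"]-F["sc5"]).mean(2)
for a,b in((115,125),(125,135),(135,145),(145,155),(155,165)):
    s=d[a:b].mean(0); print("sc rows",a,b,"parked",cen(np.clip(s,0,None)*(x<-80),x).round(2),"now",cen(np.clip(-s,0,None)*(x>-80)*(x<-30),x).round(2))
d=(F["top7"]-F["top5"]).mean(2)
print("top diff by x", [(int(v),int(d[100:160,abs(x-v)<2].mean())) for v in range(-145,5,5)])
e=255-F["top5"].mean(2)
for a,b in((90,100),(100,110),(110,120),(120,130),(130,140),(140,150),(150,160),(160,170)):
    s=e[a:b].mean(0); k=(x<-94)&(x>-110); print("top parked rows",a,cen(s[k]-s[k].min(),x[k]).round(2),int(s[k].max()),int(s[k].min()))
E
```

```text
top5 mark -48.76 -49.64 halfmax -52.00000000000557 -44.80000000000598 rows [19 69]
  tick -137 -133.35  tick -87 -83.68  tick -37 -34.2
sc5 mark -49.6 -50.26 halfmax -53.2000000000055 -46.2000000000059 rows [28 85]
  tick -137 -136.24  tick -87 -86.63  tick -37 -36.88
top7 mark -48.5 -49.24 halfmax -52.00000000000557 -44.200000000006014 rows [19 70]
  tick -137 -133.31  tick -87 -83.66  tick -37 -33.21
sc7 mark -49.56 -50.21 halfmax -53.2000000000055 -45.80000000000592 rows [28 85]
  tick -137 -136.25  tick -87 -86.83  tick -37 -36.97
sc rows 115 125 parked -85.35 now -39.87
sc rows 125 135 parked -87.18 now -41.5
sc rows 135 145 parked -91.82 now -43.13
sc rows 145 155 parked -92.28 now -42.4
sc rows 155 165 parked -91.26 now -42.42
top diff by x [(-145, 0), (-140, 1), (-135, 5), (-130, 1), (-125, 2), (-120, 1), (-115, 2), (-110, 0), (-105, 26), (-100, 68), (-95, 2), (-90, 3), (-85, 33), (-80, 2), (-75, 3), (-70, 0), (-65, 2), (-60, 1), (-55, -28), (-50, -46), (-45, 3), (-40, -5), (-35, -39), (-30, -84), (-25, -77), (-20, -86), (-15, -90), (-10, -124), (-5, -113), (0, -112)]
top parked rows 90 -101.63 32 0
top parked rows 100 -101.54 79 0
top parked rows 110 -101.55 109 0
top parked rows 120 -101.63 115 0
top parked rows 130 -101.75 116 0
top parked rows 140 -101.99 110 0
top parked rows 150 -102.05 102 0
top parked rows 160 -101.78 92 12
```

```bash
python3 - <<'E'
from h import *
from scipy.optimize import curve_fit
x=np.arange(-150,10,.2); F={n:rect(load(n)) for n in("top5","sc5","top7","sc7")}
G=lambda x,a,m,s,b,n,t:a*np.exp(-.5*((x-m)/s)**2)+b*np.exp(-.5*((x-n)/t)**2)
for v in("sc","top"):
  d=(F[v+"7"]-F[v+"5"]).mean(2)
  for a,b in((110,125),(125,140),(140,155),(100,150)):
    s=d[a:b].mean(0); out=[]
    for sg,lo,hi,m0,m1 in((1,-112,-76,*((-95,-87) if v=="sc" else (-101.7,-84.5))),(-1,-62,*((-31,-46,-38) if v=="sc" else (-40,-52.5,-35)))):
        k=(x>lo)&(x<hi); y=np.clip(sg*s[k],0,None)
        try:
            if v=="top" and sg<0: p,_=curve_fit(lambda x,a,m,s:a*np.exp(-.5*((x-m)/s)**2),x[k],y,[60,m0,2]); out+=[p[1],p[0]]
            else: p,_=curve_fit(G,x[k],y,[60,m0,2,40,m1,2]); out+=[p[1],p[0],p[4],p[3]]
        except Exception as e: out.append(str(e)[:20])
    print(v,a,b,np.round(out,1) if all(not isinstance(q,str) for q in out) else out)
for n in("top5","top7","sc5","sc7"):
    B=np.clip(F[n][...,2]-F[n][...,0]-15,0,None)[10:95]; w=B.sum(0)*((x>-60)&(x<-38)); print(n,"mark",((w*x).sum()/w.sum()).round(2)," ".join(f"{int(v)}" for v in w[(x>-58)&(x<-40)][::4]/85))
E
```

```text
sc 110 125 [-95.9   8.9 -85.3  49.5 -43.5  20.2 -38.7  43.5]
sc 125 140 [-94.3  46.5 -87.   62.3 -44.3  82.7 -37.9  59.3]
sc 140 155 [-94.3 111.3 -88.   71.8 -45.4 109.5 -37.4  72.7]
sc 100 150 [-94.   38.2 -86.3  44.8 -44.9  48.6 -38.3  46. ]
top 110 125 [-101.4  107.8  -85.3   28.2  -52.2   92.3]
top 125 140 [-101.3  110.7  -85.7   55.1  -52.   101.9]
top 140 155 [-101.5  103.3  -85.7   62.4  -51.9  102.1]
top 100 150 [-101.4  102.1  -85.6   38.3  -52.1   90.3]
top5 mark -48.78 0 0 0 0 0 0 0 5 14 21 22 19 13 9 8 9 8 4 0 0 0 0 0
top7 mark -48.51 0 0 0 0 0 0 0 7 19 27 28 24 17 13 12 14 14 10 2 0 0 0 0
sc5 mark -49.46 0 0 0 0 5 18 33 48 60 66 64 55 43 34 30 27 23 16 7 0 0 0 0
sc7 mark -49.43 0 0 0 0 5 18 34 49 61 66 64 55 44 35 31 28 24 17 7 0 0 0 0
```

```bash
python3 - <<'E'
from h import *
for n in("top7","sc7"):
    F=load(n); c=w2px(F,np.r_[O-.048*ex+.056*ey,.014])[0]; u,v=c.round().astype(int); print(n,c.round(2),u,v)
    px=w2px(F,np.r_[O-.047*ex+.056*ey,.014])[0]-c; py=w2px(F,np.r_[O-.048*ex+.057*ey,.014])[0]-c; print("px/mm x",px.round(3),"y",py.round(3))
    for r in range(v-4,v+5): print(r," ".join("%3d,%3d,%3d"%tuple(F["img"][r,q]) for q in range(u-4,u+5)))
E
```

```text
top7 [200.84 185.79] 201 186
px/mm x [0.327 0.017] y [ 0.021 -0.327]
182 207,105,105 205,106,107 207,104,106 206,106,105 206,106,105 208,106,106 207,106,104 208,106,106 195,118,120
183 200,112,112 195,110,110 190,111,109 190,105,102 207,104,105 208,108,108 205,105,106 208,108,107 194,123,128
184 248,242,239 247,239,238 240,231,232 194,187,223 199,187,222 198,176,205 238,225,224 233,211,213 206,166,170
185 254,253,252 254,253,252 251,249,250 183,196,238 198,207,239 164,162,204 216,206,207 232,223,221 230,222,223
186 254,254,253 254,254,253 252,250,251 180,195,238 196,204,237 163,157,199 213,199,197 230,223,220 237,233,233
187 254,254,253 254,254,253 251,249,251 175,192,243 208,208,232 167,162,201 219,204,200 231,224,221 239,235,235
188 254,254,253 254,254,253 253,252,252 227,224,234 194,185,192 193,182,193 219,205,199 224,216,213 221,219,220
189 254,254,253 253,252,250 235,227,224 239,232,230 252,250,249 253,251,249 253,251,249 250,247,245 213,210,215
190 254,254,253 252,250,247 181,163,162 230,220,218 254,254,253 254,254,253 254,254,253 253,251,250 215,211,216
sc7 [307.62 293.87] 308
[... 354 characters left out ...]
,218 229,229,230 241,240,238
293 110,106,108 210,204,204 205,205,215 145,164,207 159,177,218 155,175,219 125,150,214 204,207,225 239,237,236
294  98, 91, 93 164,162,164 159,160,173 130,145,186 123,145,207  80,115,205  89,120,207 176,180,208 233,231,230
295 108, 73, 75 112,108,113 114,114,123  96,113,171  86,111,184 116,128,180 162,171,203 226,225,229 240,239,237
296 135, 57, 60  97, 72, 75 114,112,111 133,138,159 163,173,202 225,224,229 241,239,238 241,239,237 241,238,237
297 154, 54, 54 130, 69, 71  99, 90, 94 165,165,167 226,224,223 239,236,235 240,238,237 241,239,238 241,238,237
298 154, 51, 53 140, 56, 56 108, 70, 71 112,109,114 162,158,159 227,223,222 240,238,237 241,238,237 240,238,237
```

Request:
{"api": "move_arm", "payload": {
  "plan": [
    [[-0.1, 0, 0], [0, 0, 0], 1],
    [[-0.2, 0, 0], [0, 0, 0], 1],
    [[-0.26, 0, 0], [0, 0, 0], 1],
    [[-0.26, 0, 0], [0, 0, 0], 1],
    [[-0.26, 0, 0], [0, 0, 0], 1],
    [[-0.26, 0, 0], [0, 0, 0], 1]
  ]
}}

```text
time_s: 17.4
tcp_pos: [0.5481, 0.095, 0.0497]
tcp_rot: [[0.067, 0.998, 0.001], [0.998, -0.067, 0.001], [0.001, 0.0, -1.0]]
wrist_force: [2.4, 2.8, 6.9]
width: 0.0256
```

```bash
python3 - <<'E'
from h import *
from scipy.optimize import curve_fit
st()
f=shot("top","top8");g=shot("scene","sc8")
x=np.arange(-150,10,.2); d=rect(f)-rect(load("top5"))
s=-d.mean(2)[100:150].mean(0); k=(x>-62)&(x<-40)
p,_=curve_fit(lambda x,a,m,s:a*np.exp(-.5*((x-m)/s)**2),x[k],np.clip(s[k],0,None),[60,-50,2]); print("top pointer",p.round(2),"true",p[1]+2.2)
s=-(rect(g)-rect(load("sc5"))).mean(2)[130:155].mean(0); k=(x>-60)&(x<-28)
G=lambda x,a,m,s,b,n,t:a*np.exp(-.5*((x-m)/s)**2)+b*np.exp(-.5*((x-n)/t)**2)
p,_=curve_fit(G,x[k],np.clip(s[k],0,None),[60,-43,2,40,-35,2]);print("sc pointer",p.round(2),"true",p[1]+3-7.5)
a=lambda F:cv2.resize(rect(F,-80,0,20,65,9)[:,:,::-1],(720,300))
cv2.imwrite("pics/c9.png",np.vstack([a(f),a(g)]))
E
```

```text
17.4 tcp [0.5481 0.095  0.0497] az 86.17 F [2.39 2.84 6.95] T [0.495 0.522 0.096] w 0.0256 q [-2.400e+00  2.130e+01  1.018e+02  1.000e-01  5.680e+01  1.300e+00]
top pointer [ 91.4  -49.33   2.15] true -47.13254935483295
sc pointer [135.9  -43.45   2.28  75.12 -35.44   3.37] true -47.9481960672496[ WARN:0@3.388] global loadsave.cpp:1063 imwrite_ Unsupported depth image for selected encoder is fallbacked to CV_8U.
```

View pics/c9.png

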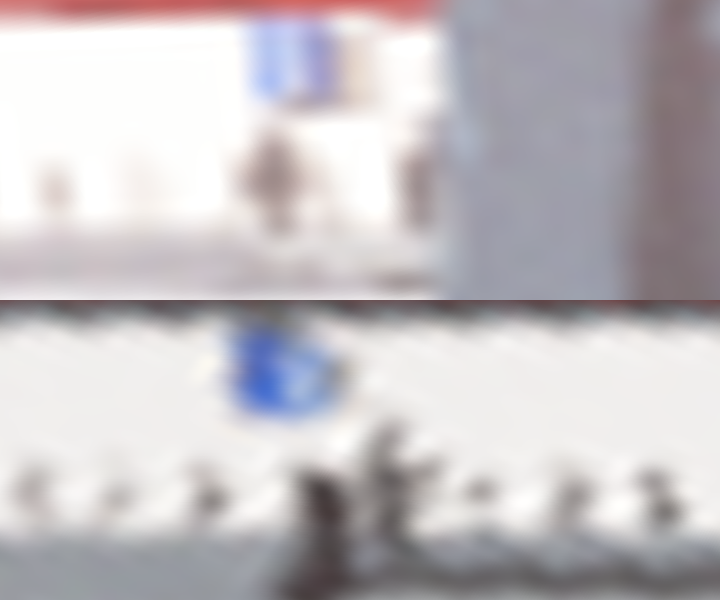

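Top panel: the pointer is at x≈275 px (9 px/mm, height-corrected to about −47.2 mm). The mark spans 252–335 with its white line at about 295, corrected to about −46.9 mm. I make a last 0.4 mm nudge, hold, and take one overall look.

Request:
{"api": "move_arm", "payload": {
  "plan": [
    [[-0.04, 0, 0], [0, 0, 0], 1],
    [[-0.04, 0, 0], [0, 0, 0], 1],
    [[-0.04, 0, 0], [0, 0, 0], 1],
    [[-0.04, 0, 0], [0, 0, 0], 1],
    [[-0.04, 0, 0], [0, 0, 0], 1]
  ]
}}

```text
time_s: 18.0
tcp_pos: [0.548, 0.0947, 0.0497]
tcp_rot: [[0.067, 0.998, 0.001], [0.998, -0.067, 0.001], [0.001, 0.0, -1.0]]
wrist_force: [2.8, 4.4, 7.7]
width: 0.0257
```

```bash
python3 - <<'E'
from h import *
from scipy.optimize import curve_fit
f=shot("top","top9");g=shot("scene","sc9"); st()
x=np.arange(-150,10,.2); s=-(rect(f)-rect(load("top5"))).mean(2)[100:150].mean(0); k=(x>-62)&(x<-40)
p,_=curve_fit(lambda x,a,m,s:a*np.exp(-.5*((x-m)/s)**2),x[k],np.clip(s[k],0,None),[60,-49,2]); print("top pointer true",p[1]+2.2)
cv2.imwrite("pics/c10.png",np.hstack([crop(f,215,160,415,300,2)[:, :400],crop(g,200,90,400,370,2)[:280*2, :400][:280]]))
E
```

```text
18.1 tcp [0.548  0.0947 0.0497] az 86.18 F [2.86 3.86 7.37] T [0.556 0.503 0.16 ] w 0.0253 q [-2.500e+00  2.130e+01  1.018e+02  1.000e-01  5.680e+01  1.300e+00]
top pointer true -46.86421981207111
```

View pics/c10.png

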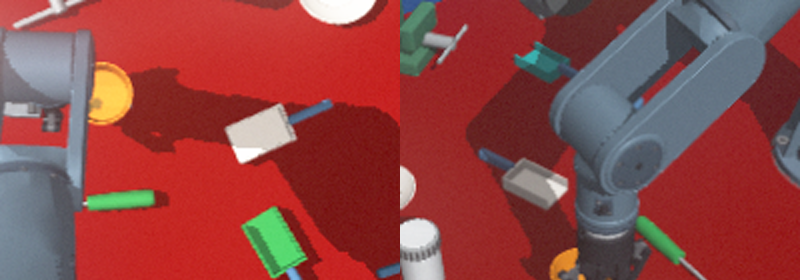

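The final view shows the empty dish back on the bench at crop (262,133), the plugs in the cup at (97,105), the other items unmoved and the head still gripped at the mark. I'm handing in.

```bash
python3 -c "
from cell import ctrl
print(ctrl.sign_off())"
```

```text
the job is handed in; nothing more can be done
None
```

I carried out all the steps in the order asked and handed the job in at 18.1 s; sign-off gives no verdict.

- **Dish and plugs:** I lifted the white dish by its blue handle and tipped it to 34° over the cup. The top view showed all three plugs in the cup and the tray empty. I then set the dish down level where it had stood and let it go.
- **Boom:** I squeezed the head and button at 60 N, drew the boom out about 52 mm and stopped with the head still gripped. The fingers read 25.3 mm. They also read the 14 mm handle about 1.7 mm too small, so this fits the 28 mm fully pressed width. The last wrist force was under 10 N.
- **Pointer at the mark:** The last top-view reading put the pointer at −46.9 mm, against an estimate of −46.9 ± 0.6 mm for the middle of the mark.
- **Where checks disagreed:** The two cameras differed by about 1 mm on both the pointer and the mark. I corrected for the pointer's height and used a middle value, so the boom may be about 1 mm off.
- **Other things on the bench:** Those in the last crops (green and turquoise dishes, saucer, canister, wrench, screwdriver) looked unmoved. The carburetor, float gauge and jar were outside those crops, so I did not recheck them.

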